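# Sweep the anchors into the drawer

## Task

Put the three loose metal anchors away: with the fingertips, sweep them off the open front edge of the small grey cabinet's top so that they drop into the drawer standing open below, then push that drawer fully shut. Sweep and push only: do not pick anything up, and leave the padlock on the cabinet and the other things on the desk where they are.

Things in the scene. Friction and masses are not known exactly. Their poses are not given: they have to be found in the camera images.
- cabinet: Small two-drawer parts cabinet of grey sheet steel; it stands firm and does not move. Origin: centre of its underside; x points from its front to its back, y across it, z up. 180 mm deep (x -90 to 90), 170 mm wide (y -85 to 85), flat top 135 mm above the desk. The lower drawer does not move. A printer 183 mm high stands close by.
- cabinet_edge (a point): Middle of the open front edge of the cabinet's top (cabinet x = -90 mm), at the height of the top; axes as the cabinet's. The front edge is flush, with no rim; along both sides and the back a rim 6 mm thick stands 16 mm above the top. What is swept over the front edge drops into the upper drawer.
- drawer (a joint): Upper drawer: how far it stands open, in m. 0 is fully shut; it starts 0.078 to 0.090 open. It opens towards the cabinet's -x and is pushed towards +x to shut, against about 1.2 N of friction; it stays where it is left.
- drawer_floor (a point): Centre of the upper drawer's inner floor, 77 mm above the desk; moves with the drawer; axes as the cabinet's. The tray is open on top, inside 159 mm long (x) and 148 mm wide (y), walls 41 mm high. The underside of the cabinet's top passes 54 mm above this floor: an anchor standing higher would jam.
- drawer_front (a point): Middle of the outer face of the upper drawer's front, 102.5 mm above the desk; axes as the cabinet's, the face looks to -x (shut, it lies at cabinet x = -95 mm). Front panel 166 mm wide, 58 mm high; a bow handle of 6 mm bar, 68 mm wide, 6 mm below the middle, stands out 20 mm. Push on the panel or on the handle.
- anchor_1_mid (a point): Sleeve anchor, a grey metal bolt 60 mm long lying on the cabinet's top: shank 12 mm thick, near its +y end a nut 20 mm and a washer 23 mm across. Point: mid-length, on the axis; y runs along the bolt. 40 to 85 g; it slides and can roll. It starts roughly along the cabinet's x, up to 40 degrees off, either way round.
- anchor_1: The same sleeve anchor 1; this origin lies on its outside, 12 mm off the axis at mid-length.
- anchor_2_mid (a point): Sleeve anchor, a grey metal bolt 60 mm long lying on the cabinet's top: shank 12 mm thick, near its +y end a nut 20 mm and a washer 23 mm across. Point: mid-length, on the axis; y runs along the bolt. 40 to 85 g; it slides and can roll. It starts roughly along the cabinet's x, up to 40 degrees off, either way round.
- anchor_2: The same sleeve anchor 2; this origin lies on its outside, 12 mm off the axis at mid-length.
- anchor_3_mid (a point): Sleeve anchor, a grey metal bolt 60 mm long lying on the cabinet's top: shank 12 mm thick, near its +y end a nut 20 mm and a washer 23 mm across. Point: mid-length, on the axis; y runs along the bolt. 40 to 85 g; it slides and can roll. It starts roughly along the cabinet's x, up to 40 degrees off, either way round.
- anchor_3: The same sleeve anchor 3; this origin lies on its outside, 12 mm off the axis at mid-length.
- padlock: Brass padlock lying on the back part of the cabinet's top, 57 x 38 x 18 mm; origin at the centre of its underside. It stays where it is.
- tape_measure: Yellow and black tape measure on the desk, 66 x 78 x 40 mm; origin at the centre of its underside. It stays where it is.
- squeeze_bottle: White squeeze bottle standing on the desk, 68 mm in diameter and 197 mm high; origin at the centre of its underside. It stays where it is.
- pliers: Pliers with red handles lying on the desk, 66 x 168 x 14 mm; origin at the centre of the underside. They stay where they are.
There are look-alikes about, which are no part of the job. What is shaped like the anchor_3 but purple is not meant.

How it is judged (in metres and radians):
On the way, in this order (a step that is already met when the one before it is completed fails the run):
1. all three anchors lie in the drawer (x of anchor_1_mid in the frame of drawer_floor between -0.085 and 0.085 m and y of anchor_1_mid in the frame of drawer_floor between -0.078 and 0.078 m and z of anchor_1_mid in the frame of drawer_floor between -0.005 and 0.045 m and x of anchor_2_mid in the frame of drawer_floor between -0.085 and 0.085 m and y of anchor_2_mid in the frame of drawer_floor between -0.078 and 0.078 m and z of anchor_2_mid in the frame of drawer_floor between -0.005 and 0.045 m and x of anchor_3_mid in the frame of drawer_floor between -0.085 and 0.085 m and y of anchor_3_mid in the frame of drawer_floor between -0.078 and 0.078 m and z of anchor_3_mid in the frame of drawer_floor between -0.005 and 0.045 m), for 0.2 s.
2. the drawer is pushed fully shut (value of joint drawer below 0.006 m), for 0.2 s.
At the end, for the whole second after the job is handed in: The drawer is shut to within 6 mm and all three anchors lie at rest in it; the padlock, tape measure, bottle and pliers are within 30 mm of where they stood (all of step 1 and value of joint drawer below 0.006 m and linear speed of each of anchor_1, anchor_2, anchor_3 below 0.03 m/s and distance of each of padlock, tape_measure, squeeze_bottle, pliers from where it was at the start of the episode below 0.03 m); the robot touches nothing.
It fails at once if an anchor is lifted more than about 2 cm off the cabinet's top (height (world z) of any of anchor_1_mid, anchor_2_mid, anchor_3_mid above 0.17 m).
It fails at once if the padlock, tape measure, bottle or pliers are moved by more than 30 mm (distance of any of padlock, tape_measure, squeeze_bottle, pliers from where it was at the start of the episode above 0.03 m).
It also fails if it takes over 58 s, if anything falls off the work surface, if the arm or the gripper's body presses on something with over 40 N, if the wrist force passes 120 N, or if a joint passes its speed limit or range.

## Robot

A 6-joint arm with a two-finger parallel gripper is mounted at the origin on a cart in front of the work surface, level with it; the furniture and walls round the work are solid. World frame = base frame: x ahead of the robot, y to its left, z up, the work surface at z = 0. Lengths are in m, angles in degrees, forces in N, time in s.
With the tool pointing down it reaches from about 0.35 to 0.975 m from the base axis. Payload 17.4 kg.
Tool frame: the origin (TCP) lies midway between the tips of the shut fingers; the grasp point (between the pads) lies bot.hold_point_z behind it (bot.hold_point_z is the distance from the TCP to the grasp point, in m); z points along the fingers, y is the line along which they close (so a half turn about z gives the same grasp; the last joint's range is limited). The gripper opens to 85 mm and grips with 20 to 120 N. Pads are 22 mm wide; open, the fingers measure 114 mm over their backs; the gripper's body (76 mm by 85 mm) begins 54 mm behind the grasp point. The pads swing forward as they close: fully open they stand 13 mm farther back than shut.
Start: joints at [69.225, 6.646, 82.598, -0, 90.757, -2.166], TCP at [0.215, 0.64, 0.231] pointing down, gripper open.
Joint ranges: [-162.19, 162.19], [-47.58, 125.68], [4.15, 143.07], [-65.23, 245.23], [0.69, 171.88], [-170.13, 170.13]. Speed limits (degrees/s): [108.29, 108.29, 127.2, 180, 180, 180].

## Interface

Orientations are given as [roll, pitch, yaw] about the fixed x, y, z axes, in that order (R = Rz(yaw) Ry(pitch) Rx(roll)).
In Python, from plant import bot gives the robot as it stands. The module is installed in compiled form; this text tells all that it offers.
- The arm moves only by the tool carry_out, never from a script. Its argument "deltas" is a list of rows, each a list of 7 numbers: the shift along the tool's x, y, z in m, then the turn, a rotation vector about the tool's x, y, z in rad, then the opening, from 0 (shut) to 1 (fully open). In form: [[tx, ty, tz, rx, ry, rz, grip], ...]. A call has 1 to 8 rows; each row shifts and turns the commanded pose from where the row before left it, along the tool's axes as they then stand; what a row does not reach is not made up. A row lasts 1/12 s, in which the tool goes at most 41.7 mm and 7.16 degrees, less where a joint would pass 70% of its speed; a pose out of reach is approached as far as the arm can. A call with a gripper value outside its range is refused whole. The fingers move at their own pace and stop on an object; "grip_force" is the grip in N (left out, the last holds). Time passes only in rows, so rows that do not move let the fingers close. It gives the time, the measured TCP pose, the force, the opening and the grip force at its end, in the units of the state.
- bot.observe(): the state, without advancing time (a new reading comes with each control period).
- bot.camera(name): name is "side" or "top" or "wrist"; returns the picture (400x640x3 uint8, red, green, blue); there is no depth.
- bot.calibration(name): a dict with "vertical_fov" (degrees; the focal length in pixels is half the picture's height over the tangent of half this angle, whatever the lens; pixels are square), "cx", "cy" (the principal point, pixels), "R" (3x3) and "t" (3): a world point X has camera coordinates R X + t; the wrist camera has in their place "T_tool_cam" (4x4, takes a point from camera to tool coordinates, whose origin is the TCP and whose axes are the flange's). Camera axes: x right, y down, z forward; pixel columns grow to the right and rows downward; lengths in m; the calibration is good to about 2 mm. A picture is of the moment at which its call begins: read the wrist's pose just before it. calibration takes no time and is no camera call.
- bot.job_done(): hands the job in; it is judged then, once.
The state is a dict: "clock": time; "joints": joint angles; "qvel": joint speeds; "tau": joint torques, N m; "tool_pos": TCP position; "eef_rot": TCP orientation; "ft_force": force on the tool from outside, world axes, zero at the start; "wrist_torque": the same for the moment, N m; "opening": finger opening in m; "gripper_force": force on a finger pad.
Only numpy, scipy, OpenCV 4.12 (cv2) and the standard library are available. Lean on these libraries where they do the work, as an engineer would, in place of code of your own. Each camera call takes 0.05 s, during which the arm holds its last target. There are 200 camera calls.

## Working session

There is one attempt and no reset: what is moved stays moved. The work goes in short steps, Python scripts to look and compute and a tool call to move; the robot and the scene stay as the last step left them, time stands still between calls to the robot, and variables do not carry over. Pictures are saved under pics/ and viewed, at most 10 in all, crops included, and the job is handed in when it is done.

Besides the shell and the picture viewer there is one more tool, called after "Call:" as name(argument=value, ...) on one line, values as JSON. carry_out: Moves the arm, as the interface text tells. Its arguments: {"type":"object","properties":{"deltas":{"type":"array","items":{"type":"array","items":{"type":"number"}}},"grip_force":{"type":"number"}},"required":["deltas"]}

```bash
mkdir -p pics; python3 - <<'E'
from plant import bot
import cv2,numpy as np
s=bot.observe();print(s)
print(bot.hold_point_z)
for n in("side","top","wrist"):
    im=bot.camera(n);cv2.imwrite(f"pics/{n}0.png",im[...,::-1]);c=bot.calibration(n);print(n,c)
E
```

```text
{'clock': 0.0, 'joints': array([ 6.92260714e+01,  6.67551822e+00,  8.26357826e+01, -2.47621859e-04,
        9.07556220e+01, -2.16378169e+00]), 'qvel': array([ 0.05326424, -0.043274  ,  0.06257789, -0.02701335,  0.00430717,
        0.09023728]), 'tau': array([-2.56884836e-03, -7.32018900e+01, -6.32448149e+01, -7.76454817e-05,
        6.65378611e-03,  5.00580518e-05]), 'tool_pos': array([0.21533271, 0.63953726, 0.23054537]), 'eef_rot': array([-1.79933116e+02, -2.27931900e-03,  1.61389849e+02]), 'ft_force': array([-1.1718171 , -0.1195402 , -0.33653082]), 'wrist_torque': array([-0.00349644,  0.03022254,  0.00098591]), 'gripper_force': 0.0, 'opening': 0.08556047360252633}
0.0187
side {'vertical_fov': 52.83976675015611, 'cx': 323.6730809624696, 'cy': 200.48532412348098, 'R': array([[-0.92252068, -0.38552612,  0.01803359],
       [-0.26712531,  0.60408004, -0.75082046],
       [ 0.27856717, -0.69746463, -0.66026012]]), 't': array([0.53982657, 0.05531944, 1.1830298 ])}
top {'vertical_fov': 49.3987673832833, 'cx': 317.8672873610415, 'cy': 198.99844940623336, 'R': array([[-0.01246662, -0.99978493, -0.01657316],
       [-0.99754554,  0.01357738, -0.06869165],
       [ 0.06890189,  0.01567613, -0.99750027]]), 't': array([0.26936104, 0.46962469, 1.00419592])}
wrist {'vertical_fov': 69.10040494860168, 'cx': 317.4576246544307, 'cy': 199.7916764406249, 'T_tool_cam': array([[ 4.81443954e-04, -9.52573763e-01, -3.04307401e-01,
         7.83937106e-02],
       [ 9.99999842e-01,  5.46924393e-04, -1.29940805e-04,
        -3.14766172e-04],
       [ 2.90211342e-04, -3.04307291e-01,  9.52573876e-01,
        -1.42848636e-01],
       [ 0.00000000e+00,  0.00000000e+00,  0.00000000e+00,
         1.00000000e+00]])}
```

View pics/top0.png

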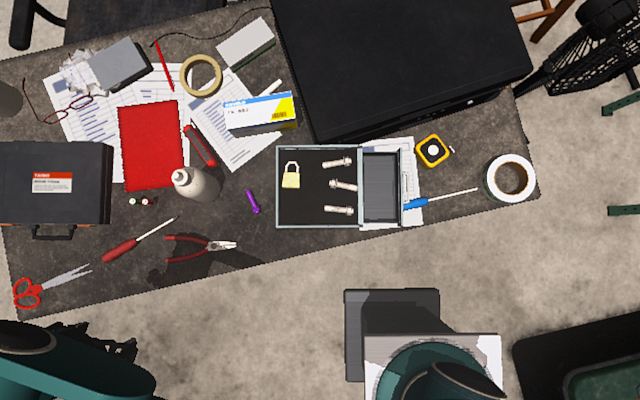

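View pics/side0.png

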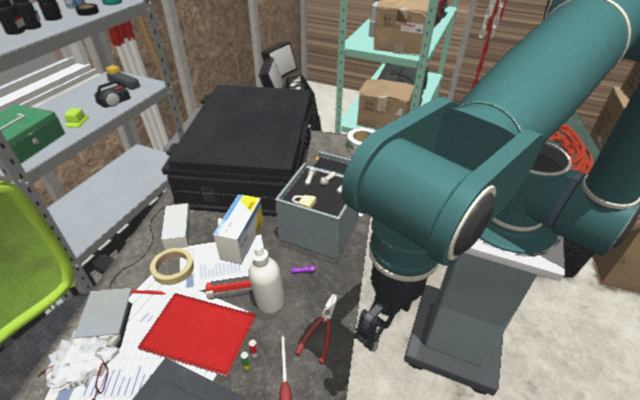

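The top view shows the cabinet at about (320,187) with its front to the right (world −y) and the drawer open at about (382,187). Candidates are the three grey anchors on the top at (338,162), (343,185) and (338,210), and a purple look-alike on the desk at (253,201), which I exclude. The padlock is at (291,175), the printer lies behind along image-up (+x), and the tape measure is at (433,151). I'll check this in a close crop.

```bash
cat > h.py <<'E'
import numpy as np,cv2
from plant import bot
def ray(n,u,v,z):
    c=bot.calibration(n);f=200/np.tan(np.radians(c['vertical_fov']/2))
    R=np.array(c['R']);t=np.array(c['t']);C=-R.T@t
    d=R.T@np.array([(u-c['cx'])/f,(v-c['cy'])/f,1]);return C+d*(z-C[2])/d[2]
def proj(n,X):
    c=bot.calibration(n);f=200/np.tan(np.radians(c['vertical_fov']/2))
    p=np.array(c['R'])@X+c['t'];return p[:2]/p[2]*f+[c['cx'],c['cy']]
E
python3 - <<'E'
from h import *
im=cv2.imread('pics/top0.png')
cv2.imwrite('pics/crop.png',cv2.resize(im[130:245,265:425],None,fx=5,fy=5,interpolation=cv2.INTER_CUBIC)[:600,:800])
E
```

```text
(no output)
```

View pics/crop.png

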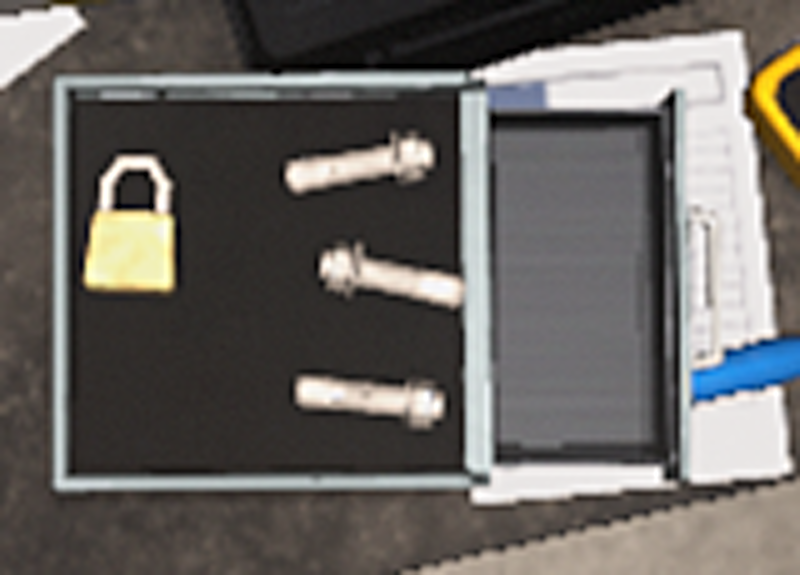

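The crop confirms three grey anchors: heads at crop (412,158), (340,268) and (428,402), tails at (292,175), (460,288) and (303,390). The padlock is at (133,240), and the front edge strip runs from about x=462 to 488.

```bash
python3 - <<'E'
from h import *
P=lambda a,b,z:ray('top',265+(a-2)/5,130+(b-2)/5,z)
r=lambda x:np.round(x,4)
for n,p in dict(BL=(57,75),BR=(57,490),FL=(470,73),FR=(488,484)).items(): print(n,r(P(*p,.151)))
for b in(110,280,450): print('front',r(P(462,b,.135)),r(P(488,b,.135)))
for n,a,b in((1,(435,155),(286,178)),(2,(320,266),(464,292)),(3,(445,403),(295,388))):
    A,B=P(*a,.143),P(*b,.141);print('anch',n,r(A),r(B),np.linalg.norm(A-B))
print('drawer front',r(P(681,92,.131)),r(P(684,480,.131)), 'handle',r(P(716,210,.0965)),r(P(712,360,.0965)))
print('padlock',r(P(130,290,.15)),r(P(130,155,.145)), 'right',r(P(176,240,.15)))
im=cv2.imread('pics/top0.png');h=cv2.cvtColor(im,cv2.COLOR_BGR2HSV)
print('printer',r(P(250,70,.183)),[r(ray('top',u,v,.183)) for u,v in((317,142),(535,85))])
print('tape',r(ray('top',433,151,.04)),'bottle',r(ray('top',197,185,.1)))
E
```

```text
BL [0.5778 0.3463 0.151 ]
BR [0.4066 0.3473 0.151 ]
FL [0.576  0.1758 0.151 ]
FR [0.4069 0.1717 0.151 ]
front [0.5635 0.1781 0.135 ] [0.5633 0.1673 0.135 ]
front [0.4919 0.1795 0.135 ] [0.4918 0.1687 0.135 ]
front [0.4211 0.1808 0.135 ] [0.421 0.17  0.135]
anch 1 [0.5434 0.1903 0.143 ] [0.535  0.2522 0.141 ] 0.06254102450542717
anch 2 [0.4978 0.2386 0.143 ] [0.4863 0.1792 0.141 ] 0.06056793667129777
anch 3 [0.4404 0.188  0.143 ] [0.4475 0.2497 0.141 ] 0.062087743925601915
drawer front [0.5704 0.0857 0.131 ] [0.4076 0.0887 0.131 ] handle [0.5247 0.0658 0.0965] [0.4594 0.0692 0.0965]
padlock [0.4882 0.3169 0.15  ] [0.545  0.3168 0.145 ] right [0.5086 0.2978 0.15  ]
printer [0.5723 0.2658 0.183 ] [array([0.5754, 0.2609, 0.183 ]), array([ 0.6834, -0.1747,  0.183 ])]
tape [ 0.5791 -0.0044  0.04  ] bottle [0.5016 0.5249 0.1   ]
```

Call:
carry_out(deltas=[[-0.024,-0.016,-0.008,0,0,0,0],[-0.024,-0.016,-0.008,0,0,0,0],[-0.024,-0.016,0,0,0,0,0],[-0.024,-0.016,0,0,0,0,0],[-0.024,-0.016,0,0,0,0,0],[-0.024,-0.016,0,0,0,0,0],[-0.024,-0.016,0,0,0,0,0],[-0.024,-0.016,0,0,0,0,0]])

```text
clock: 0.82
tool_pos: [0.3571, 0.4559, 0.2471]
eef_rot: [-180.0, -0.0, 161.4]
ft_force: [0.6, 0.2, 0.4]
opening: -0.0003
gripper_force: 0.0
```

Call:
carry_out(deltas=[[-0.024,-0.016,0,0,0,0,0],[-0.024,-0.016,0,0,0,0,0],[-0.024,-0.016,0,0,0,0,0],[-0.024,-0.016,0,0,0,0,0],[-0.024,-0.016,0,0,0,0,0],[-0.024,-0.016,0,0,0,0,0],[-0.024,-0.016,0,0,0,0,0],[-0.024,-0.016,0,0,0,0,0]])

```text
clock: 1.48
tool_pos: [0.4982, 0.2732, 0.2472]
eef_rot: [-180.0, -0.0, 161.4]
ft_force: [0.3, 0.5, -0.3]
opening: 0.0
gripper_force: 0.0
```

Call:
carry_out(deltas=[[0,0,0,0,0,0.12,0],[0,0,0,0,0,0.12,0],[0,0,0,0,0,0.12,0],[0,0,0,0,0,0.12,0],[0,0,0,0,0,0.12,0],[0,0,0,0,0,0.12,0],[0,0,0,0,0,0.12,0],[0,0,0,0,0,0.12,0]])

```text
clock: 2.15
tool_pos: [0.4976, 0.2745, 0.2471]
eef_rot: [-180.0, 0.0, 106.0]
ft_force: [0.3, -0.5, -0.4]
opening: -0.0004
gripper_force: 0.0
```

Call:
carry_out(deltas=[[0,0,0,0,0,0.12,0],[0,0,0,0,0,0.12,0],[0,0,0,0,0,0.046,0],[0,0,0,0,0,0,0]])

```text
clock: 2.48
tool_pos: [0.4976, 0.2745, 0.2471]
eef_rot: [-180.0, 0.0, 89.9]
ft_force: [-0.0, 0.1, -0.4]
opening: -0.0001
gripper_force: 0.0
```

Call:
carry_out(deltas=[[-0.003,-0.003,0.02,0,0,0,0],[0,0,0.02,0,0,0,0],[0,0,0.02,0,0,0,0],[0,0,0.02,0,0,0,0],[0,0,0.015,0,0,0,0],[0,0,0.007,0,0,0,0],[0,0,0.005,0,0,0,0],[0,0,0,0,0,0,0]])

```text
clock: 3.15
tool_pos: [0.4945, 0.2715, 0.1398]
eef_rot: [-180.0, 0.0, 90.1]
ft_force: [-0.2, -0.6, -0.2]
opening: -0.0001
gripper_force: 0.0
```

```bash
python3 - <<'E'
from h import *
im=bot.camera('wrist');cv2.imwrite('pics/w1.png',im[...,::-1])
im=bot.camera('top');a=cv2.resize(im[130:245,265:425],None,fx=5,fy=5,interpolation=cv2.INTER_CUBIC)
cv2.imwrite('pics/m1.png',np.vstack([cv2.resize(im[130:245,265:425],(400,288)),cv2.resize(bot.camera('wrist'),(400,250))])[...,::-1])
E
```

```text
(no output)
```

View pics/m1.png

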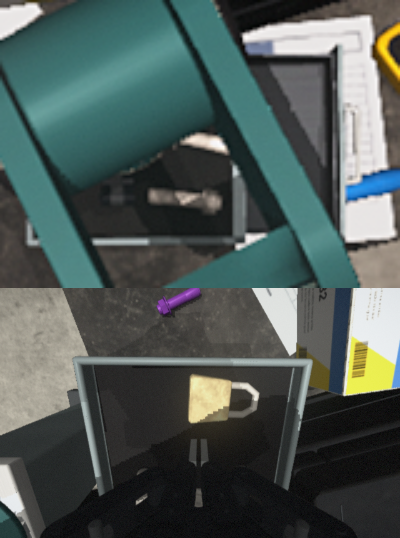

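The composite shows the fingertip clear of the padlock (wrist half, finger at about (200,460), padlock at (225,400)). The arm hides anchor 2 from the top camera. I'll sweep it now.

Call:
carry_out(deltas=[[-0.008,0,0,0,0,0,0],[-0.008,0,0,0,0,0,0],[-0.008,0,0,0,0,0,0],[-0.008,0,0,0,0,0,0],[-0.008,0,0,0,0,0,0],[-0.008,0,0,0,0,0,0],[-0.008,0,0,0,0,0,0],[-0.008,0,0,0,0,0,0]])

```text
clock: 3.97
tool_pos: [0.4946, 0.2067, 0.1404]
eef_rot: [180.0, -0.0, 90.0]
ft_force: [0.1, 1.0, -0.3]
opening: -0.0001
gripper_force: 0.2
```

Call:
carry_out(deltas=[[-0.008,0,0,0,0,0,0],[-0.008,0,0,0,0,0,0],[-0.008,0,0,0,0,0,0],[-0.008,0,0,0,0,0,0],[-0.006,0,0,0,0,0,0],[0,0,0,0,0,0,0],[0,0,-0.03,0,0,0,0],[0,0,-0.03,0,0,0,0]])

```text
clock: 4.63
tool_pos: [0.4939, 0.1693, 0.1996]
eef_rot: [-179.8, 0.0, 90.0]
ft_force: [0.6, -0.7, 0.9]
opening: 0.0004
gripper_force: 0.0
```

Call:
carry_out(deltas=[[0.03,0,-0.03,0,0,0,0],[0.04,0,-0.02,0,0,0,0],[0.04,0,-0.02,0,0,0,0],[0.04,0,0,0,0,0,0],[0.04,0,0,0,0,0,0],[0.04,0,0,0,0,0,0],[0.02,0,0,0,0,0,0],[0,0,0,0,0,0,0]])

```text
clock: 5.3
tool_pos: [0.4938, 0.4174, 0.2658]
eef_rot: [-179.9, 0.0, 90.2]
ft_force: [0.6, 0.0, -1.2]
opening: -0.0002
gripper_force: 0.0
```

```bash
python3 - <<'E'
from h import *
t=bot.camera('top');w=bot.camera('wrist');s=bot.camera('side');print(bot.observe()['tool_pos'])
cv2.imwrite('pics/m2.png',np.vstack([np.hstack([cv2.resize(t[130:245,265:425],(400,288)),cv2.resize(w,(400,288))]),np.hstack([cv2.resize(s[130:250,270:430],(400,300)),cv2.resize(s,(400,300))])])[...,::-1])
E
```

```text
[0.4945425  0.41343954 0.2667614 ]
```

View pics/m2.png

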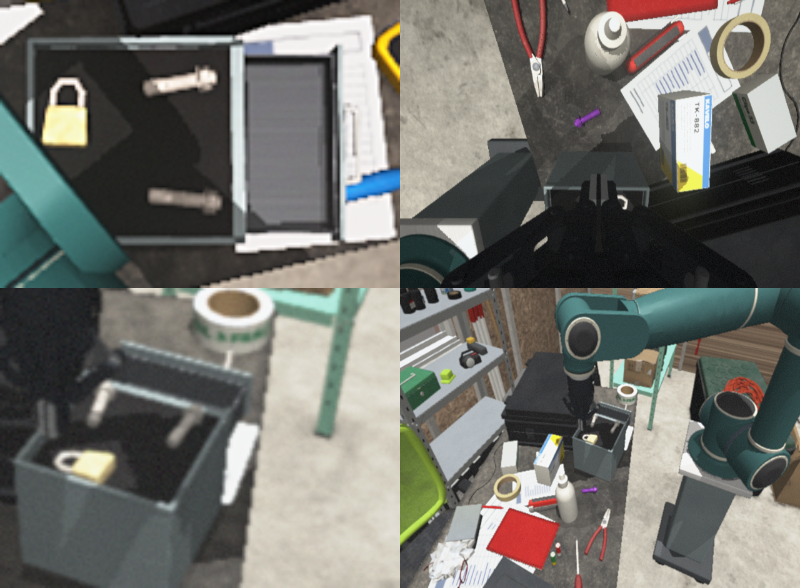

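Anchor 2 has left the top, and anchors 1 and 3 and the padlock are unchanged. Anchor 2 is probably under the overhang inside the drawer, because the visible part of the floor is empty. I'll check for it later. Next is anchor 1.

Call:
carry_out(deltas=[[-0.035,0.02,0,0,0,0,0],[-0.035,0.0225,0,0,0,0,0],[-0.035,0,0,0,0,0,0],[-0.034,0,0,0,0,0,0],[0,0,0.02,0,0,0,0],[0,0,0.03,0,0,0,0],[0,0,0.03,0,0,0,0],[0,0,0,0,0,0,0]])

```text
clock: 6.12
tool_pos: [0.5355, 0.2723, 0.1816]
eef_rot: [-179.7, 0.2, 89.9]
ft_force: [-1.4, -0.7, -0.3]
opening: -0.0003
gripper_force: 0.0
```

Call:
carry_out(deltas=[[0,0.001,0.02,0,0,0,0],[0,0,0.012,0,0,0,0],[0,0,0.004,0,0,0,0],[0,0,0,0,0,0,0],[0,0,0,0,0,0,0]])

```text
clock: 6.53
tool_pos: [0.5384, 0.2746, 0.1522]
eef_rot: [180.0, -0.0, 90.0]
ft_force: [-0.1, 0.4, 0.4]
opening: -0.0001
gripper_force: 0.0
```

Call:
carry_out(deltas=[[0,-0.002,0.008,0,0,0,0],[0,0,0.004,0,0,0,0],[0,0,0,0,0,0,0],[-0.008,0,0,0,0,0,0],[-0.008,0,0,0,0,0,0],[-0.008,0,0,0,0,0,0],[-0.008,0,0,0,0,0,0],[-0.008,0,0,0,0,0,0]])

```text
clock: 7.2
tool_pos: [0.5362, 0.2335, 0.1393]
eef_rot: [180.0, -0.0, 90.0]
ft_force: [0.4, 0.6, -0.0]
opening: -0.0
gripper_force: 0.1
```

Call:
carry_out(deltas=[[-0.008,0,0,0,0,0,0],[-0.008,0,0,0,0,0,0],[-0.008,0,0,0,0,0,0],[-0.008,0,0,0,0,0,0],[-0.008,0,0,0,0,0,0],[-0.008,0,0,0,0,0,0],[-0.008,0,0,0,0,0,0],[-0.008,0,0,0,0,0,0]])

```text
clock: 7.87
tool_pos: [0.5361, 0.1697, 0.1391]
eef_rot: [-180.0, 0.0, 90.0]
ft_force: [-0.7, -0.0, -0.6]
opening: 0.0001
gripper_force: 0.0
```

Call:
carry_out(deltas=[[0,0,0,0,0,0,0],[0,0,-0.03,0,0,0,0],[0,0,-0.03,0,0,0,0],[0.02,-0.03,-0.01,0,0,0,0],[0.03,-0.03,0,0,0,0,0],[0.03,-0.032,0,0,0,0,0],[0.024,0,0,0,0,0,0],[0,0,0,0,0,0,0]])

```text
clock: 8.53
tool_pos: [0.4449, 0.2757, 0.2095]
eef_rot: [180.0, -0.1, 90.2]
ft_force: [1.2, 0.2, -0.1]
opening: 0.0001
gripper_force: 0.0
```

```bash
python3 - <<'E'
from h import *
t=bot.camera('top');w=bot.camera('wrist');s=bot.camera('side');print(bot.observe()['tool_pos'])
cv2.imwrite('pics/m3.png',np.vstack([np.hstack([cv2.resize(t[130:245,265:425],(400,288)),cv2.resize(w,(400,288))]),np.hstack([cv2.resize(s[130:250,270:430],(400,300)),cv2.resize(s,(400,300))])])[...,::-1])
E
```

```text
[0.44627567 0.27253648 0.20893924]
```

View pics/m3.png

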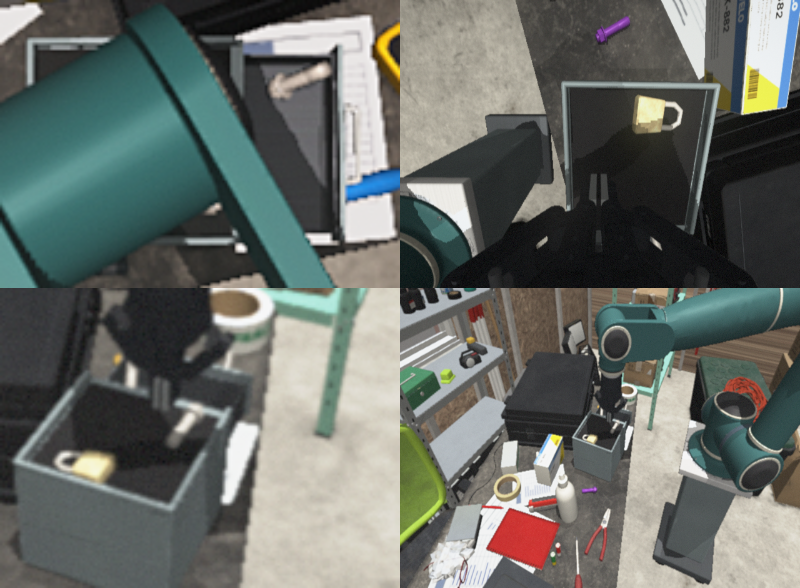

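Anchor 1 lies in the drawer (top-left panel, about (300,80)). Anchor 3 is still on the cabinet top and I'll sweep it next.

Call:
carry_out(deltas=[[0,0,0.025,0,0,0,0],[0,0,0.025,0,0,0,0],[0,0,0.014,0,0,0,0],[0,0,0.005,0,0,0,0],[0,0,0,0,0,0,0],[0,0,0,0,0,0,0]])

```text
clock: 9.18
tool_pos: [0.4468, 0.2724, 0.141]
eef_rot: [180.0, -0.0, 90.0]
ft_force: [0.7, -0.4, -0.2]
opening: 0.0003
gripper_force: 0.0
```

Call:
carry_out(deltas=[[-0.008,0,0,0,0,0,0],[-0.008,0,0,0,0,0,0],[-0.008,0,0,0,0,0,0],[-0.008,0,0,0,0,0,0],[-0.008,0,0,0,0,0,0],[-0.008,0,0,0,0,0,0]])

```text
clock: 9.68
tool_pos: [0.4463, 0.2235, 0.1403]
eef_rot: [180.0, -0.0, 90.0]
ft_force: [-0.7, 0.3, -0.1]
opening: -0.0001
gripper_force: 0.0
```

Call:
carry_out(deltas=[[-0.008,0,0,0,0,0,0],[-0.008,0,0,0,0,0,0],[-0.008,0,0,0,0,0,0],[-0.008,0,0,0,0,0,0],[-0.008,0,0,0,0,0,0],[-0.008,0,0,0,0,0,0],[-0.006,0,0,0,0,0,0],[0,0,0,0,0,0,0]])

```text
clock: 10.35
tool_pos: [0.4463, 0.1695, 0.1401]
eef_rot: [180.0, 0.0, 90.0]
ft_force: [-0.7, 0.4, 0.6]
opening: 0.0003
gripper_force: 0.0
```

Call:
carry_out(deltas=[[0,0,-0.03,0,0,0,0],[0,0,-0.03,0,0,0,0],[-0.03,0,-0.03,0,0,0,0],[-0.03,0.01,-0.03,0,0,0,0],[-0.03,0.01,0,0,0,0,0],[-0.03,0.01,0,0,0,0,0],[-0.03,0.01,0,0,0,0,0],[0,0,0,0,0,0,0]])

```text
clock: 11.02
tool_pos: [0.4868, 0.0187, 0.258]
eef_rot: [-180.0, 0.1, 89.8]
ft_force: [0.5, 0.8, -0.6]
opening: 0.0004
gripper_force: 0.0
```

Call:
carry_out(deltas=[[0,0,0,0,0,-0.12,0],[0,0,0,0,0,-0.12,0],[0,0,0,0,0,-0.12,0],[0,0,0,0,0,-0.12,0],[0,0,0,0,0,-0.12,0],[0,0,0,0,0,-0.12,0],[0,0,0,0,0,-0.12,0],[0,0,0,0,0,-0.12,0]])

```text
clock: 11.68
tool_pos: [0.4858, 0.0227, 0.2581]
eef_rot: [180.0, -0.0, 145.4]
ft_force: [0.1, 0.0, -0.6]
opening: -0.0002
gripper_force: 0.0
```

Call:
carry_out(deltas=[[0,0,0,0,0,-0.12,0],[0,0,0,0,0,-0.12,0],[0,0,0,0,0,-0.12,0],[0,0,0,0,0,-0.12,0],[0,0,0,0,0,-0.12,0],[0,0,0,0,0,-0.12,0],[0,0,0,0,0,-0.12,0],[0,0,0,0,0,-0.12,0]])

```text
clock: 12.35
tool_pos: [0.4859, 0.0227, 0.2581]
eef_rot: [180.0, -0.0, -159.6]
ft_force: [-0.7, 0.1, 0.0]
opening: -0.0001
gripper_force: 0.0
```

Call:
carry_out(deltas=[[0,0,0,0,0,-0.12,0],[0,0,0,0,0,-0.12,0],[0,0,0,0,0,-0.12,0],[0,0,0,0,0,-0.12,0],[0,0,0,0,0,-0.12,0],[0,0,0,0,0,-0.12,0],[0,0,0,0,0,-0.12,0],[0,0,0,0,0,0,0]])

```text
clock: 13.02
tool_pos: [0.4858, 0.0227, 0.2581]
eef_rot: [180.0, 0.0, -111.5]
ft_force: [-0.0, 0.4, 0.1]
opening: 0.0004
gripper_force: 0.0
```

```bash
python3 - <<'E'
from h import *
t=bot.camera('top');o=bot.observe();w=bot.camera('wrist');s=bot.camera('side');print(o['tool_pos'],o['eef_rot'],o['joints'][5],o['clock'])
cv2.imwrite('pics/w4.png',w[...,::-1])
cv2.imwrite('pics/m4.png',np.vstack([np.hstack([cv2.resize(t[130:245,265:425],(400,288)),cv2.resize(s[130:250,270:430],(400,288))]),np.hstack([cv2.resize(w,(480,300)),cv2.resize(s,(320,300))])])[...,::-1])
E
```

```text
[0.48585606 0.0226297  0.25810753] [ 1.79991898e+02  6.51776758e-04 -1.11954144e+02] -158.3862231784721 13.0667
```

View pics/m4.png

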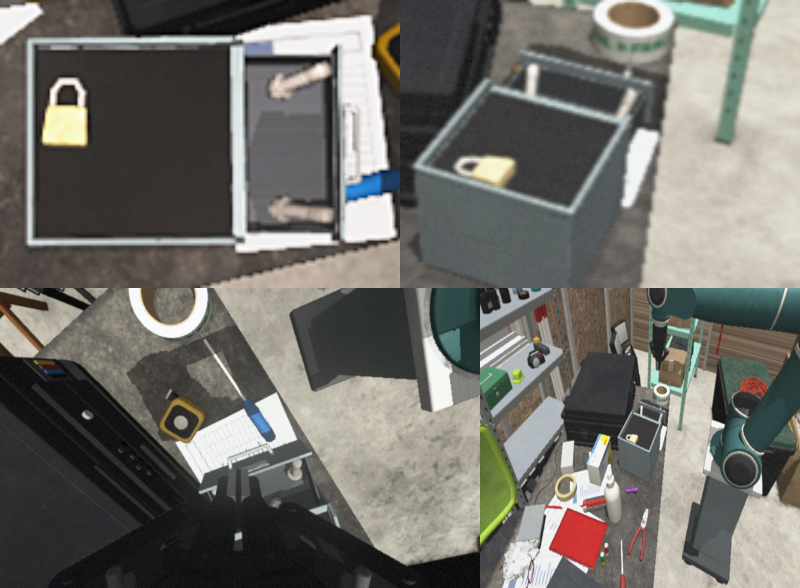

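Anchors 1 and 3 lie in the drawer, slightly tilted against its front, and nothing loose is on the desk. I'll tilt the wrist so its camera looks under the overhang for anchor 2.

Call:
carry_out(deltas=[[0,0,0,0,-0.1,0,0],[0,0,0,0,-0.1,0,0],[0,0,0,0,-0.1,0,0],[0,0,0,0,-0.1,0,0],[0,0,0,0,-0.1,0,0],[0,0,0,0,0,0,0]])

```text
clock: 13.67
tool_pos: [0.4872, 0.0401, 0.2646]
eef_rot: [179.3, 28.1, -113.9]
ft_force: [-0.8, -0.5, -0.2]
opening: -0.0002
gripper_force: 0.0
```

```bash
python3 - <<'E'
from h import *
o=bot.observe();w=bot.camera('wrist');print(o['tool_pos'],o['eef_rot'],o['clock'])
g=(255*(w/255.)**.6).astype('uint8')
cv2.imwrite('pics/w5.png',np.hstack([cv2.resize(g,(400,250)),cv2.resize(g[100:320,200:500],(400,250),interpolation=3)])[...,::-1])
E
```

```text
[0.48716149 0.04013246 0.26455518] [ 179.33844021   28.09334085 -113.8984874 ] 13.6667
```

View pics/w5.png

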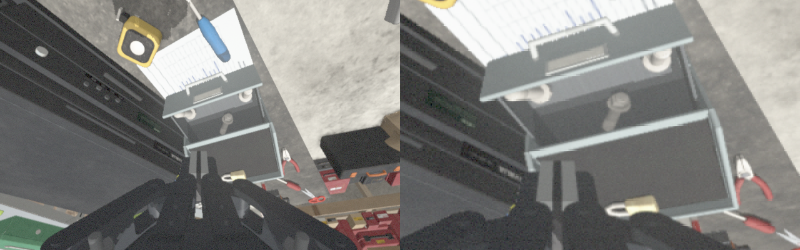

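Anchor 2's head shows inside the drawer under the overhang (right panel, about (618,102)). Anchors 1 and 3 lean on the drawer's front. I'll triangulate how high their raised tails stand.

```bash
python3 - <<'E'
from h import *
def tri(uvt,uvs):
    A,b=[],[]
    for n,uv in(('top',uvt),('side',uvs)):
        p=ray(n,*uv,0);C=ray(n,*uv,.5);d=(p-C)/np.linalg.norm(p-C);M=np.eye(3)-np.outer(d,d);A.append(M);b.append(M@C)
    X=np.linalg.lstsq(np.vstack(A),np.hstack(b),rcond=None)[0];return X.round(4),proj('top',X)-uvt,proj('side',X)-uvs
print(tri((396,157),(322.5,157.5)));print(tri((398,216),(362.8,168)))
for z in(.1,.12,.131):print(z,ray('top',396,157,z)[1],ray('top',398,216,z)[1])
E
```

```text
(array([0.5523, 0.0948, 0.1227]), array([0.07991469, 0.24259788]), array([-0.1809924, -0.0271671]))
(array([0.4273, 0.0934, 0.1212]), array([0.08828282, 0.28082927]), array([-0.21481114, -0.015071  ]))
0.1 0.09112707536328471 0.09001065182538856
0.12 0.09445308414582168 0.09336045456879202
0.131 0.09628238897621702 0.09520284607766394
```

The tails reach about z=0.122 (+6 mm radius at most), below the 0.131 underside and sloping so the edge would wedge them down. The mids sit about 26 mm above the floor, so step 1 holds. I'll untilt and go to the drawer front.

Call:
carry_out(deltas=[[0,0,0,0,0.1,0,0],[0,0,0,0,0.1,0,0],[0,0,0,0,0.1,0,0],[0,0,0,0,0.1,0,0],[0,0,0,0,0.1,0,0],[0,0,0,0,0,0,0],[0,0,0,0,0,0,0]])

```text
clock: 14.3
tool_pos: [0.4879, 0.0414, 0.2646]
eef_rot: [179.6, -0.8, -113.1]
ft_force: [0.6, -0.4, -0.3]
opening: 0.0001
gripper_force: 0.0
```

Call:
carry_out(deltas=[[0.015,-0.006,0,0,0,0,0],[0.01,-0.004,0.03,0,0,0,0],[0,0,0.03,0,0,0,0],[0,0,0.03,0,0,0,0],[0,0,0.03,0,0,0,0],[0,0,0.018,0,0,0,0],[0,0,0,0,0,0,0],[0,0,0,0,0,0,0]])

```text
clock: 14.97
tool_pos: [0.4848, 0.0115, 0.1271]
eef_rot: [179.5, -0.8, -113.3]
ft_force: [1.0, -0.4, 1.3]
opening: 0.0002
gripper_force: 0.0
```

Call:
carry_out(deltas=[[0,0,0.008,0,0,0,0],[0,0,0.005,0,0,0,0],[-0.0092,0.004,0,0,0,0,0],[-0.0092,0.004,0,0,0,0,0],[-0.0092,0.004,0,0,0,0,0],[-0.0092,0.004,0,0,0,0,0],[-0.0055,0.0024,0,0,0,0,0],[0,0,0,0,0,0,0]])

```text
clock: 15.63
tool_pos: [0.4847, 0.0595, 0.1137]
eef_rot: [179.6, -0.8, -113.2]
ft_force: [0.3, -0.2, -0.2]
opening: -0.0004
gripper_force: 0.0
```

Call:
carry_out(deltas=[[-0.0055,0.0024,0,0,0,0,0],[-0.0055,0.0024,0,0,0,0,0],[-0.0055,0.0024,0,0,0,0,0],[-0.0055,0.0024,0,0,0,0,0],[-0.0055,0.0024,0,0,0,0,0],[-0.0055,0.0024,0,0,0,0,0]])

```text
clock: 16.13
tool_pos: [0.4846, 0.0945, 0.1132]
eef_rot: [179.6, -0.8, -113.3]
ft_force: [0.8, -1.1, 1.3]
opening: 0.0004
gripper_force: 0.7
```

Call:
carry_out(deltas=[[-0.0055,0.0024,0,0,0,0,0],[-0.0055,0.0024,0,0,0,0,0],[-0.0055,0.0024,0,0,0,0,0],[-0.0055,0.0024,0,0,0,0,0],[-0.0055,0.0024,0,0,0,0,0],[-0.0055,0.0024,0,0,0,0,0]])

```text
clock: 16.63
tool_pos: [0.4843, 0.1306, 0.1128]
eef_rot: [179.6, -0.8, -113.2]
ft_force: [0.5, -0.9, 0.9]
opening: -0.0002
gripper_force: 0.7
```

Call:
carry_out(deltas=[[-0.0037,0.0016,0,0,0,0,0],[-0.0037,0.0016,0,0,0,0,0],[-0.0037,0.0016,0,0,0,0,0]])

```text
clock: 16.88
tool_pos: [0.4842, 0.1425, 0.1127]
eef_rot: [179.6, -0.8, -113.2]
ft_force: [0.1, -1.6, 0.7]
opening: 0.0001
gripper_force: 0.7
```

Call:
carry_out(deltas=[[-0.0028,0.0012,0,0,0,0,0],[-0.0028,0.0012,0,0,0,0,0]])

```text
clock: 17.05
tool_pos: [0.4842, 0.1484, 0.1126]
eef_rot: [179.6, -0.8, -113.2]
ft_force: [0.5, -2.3, 0.6]
opening: -0.0003
gripper_force: 0.7
```

Call:
carry_out(deltas=[[-0.0018,0.0008,0,0,0,0,0],[-0.0018,0.0008,0,0,0,0,0]])

```text
clock: 17.22
tool_pos: [0.4842, 0.1507, 0.1126]
eef_rot: [179.6, -1.0, -113.3]
ft_force: [-1.0, -30.2, 5.2]
opening: -0.0001
gripper_force: 15.1
```

The force jumped to 30 N at y=0.151, near the expected shut position. I'll back off, rise and verify.

Call:
carry_out(deltas=[[0.01,-0.004,0,0,0,0,0],[0.02,-0.008,0,0,0,0,0],[0.03,-0.012,0,0,0,0,0],[0.035,-0.014,0,0,0,0,0],[0.02,-0.008,-0.03,0,0,0,0],[0,0,-0.04,0,0,0,0],[0,0,-0.04,0,0,0,0],[0,0,0,0,0,0,0]])

```text
clock: 17.88
tool_pos: [0.4842, 0.0289, 0.2319]
eef_rot: [-180.0, -0.6, -113.3]
ft_force: [1.0, -0.3, 1.5]
opening: 0.0003
gripper_force: 0.0
```

```bash
python3 - <<'E'
from h import *
o=bot.observe();print(o['tool_pos'],o['ft_force'],o['clock'])
t=bot.camera('top');s=bot.camera('side')
cv2.imwrite('pics/m6.png',np.hstack([cv2.resize(t[130:245,265:425],(480,345),interpolation=3),cv2.resize(s[130:250,270:390],(320,345),interpolation=3)])[...,::-1])
E
```

```text
[0.48417636 0.02889157 0.23185786] [ 1.00781446 -0.32469146  1.48558277] 17.8833
```

View pics/m6.png

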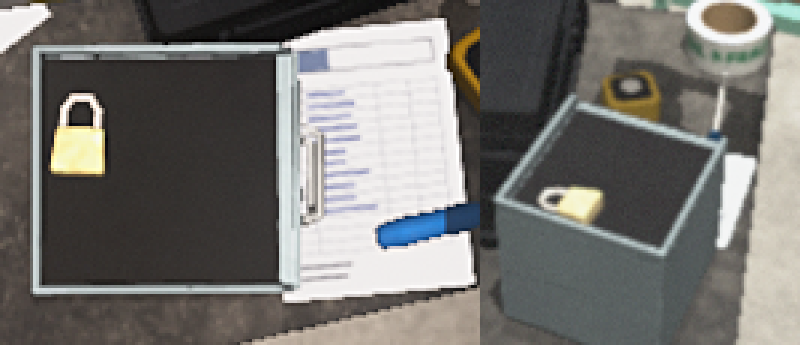

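```bash
python3 - <<'E'
from h import *
print(ray('top',372.4,187,.0965)[1],ray('top',265+299/3,187,.131)[1], ray('top',265+291/3,187,.135)[1],ray('top',265+33/3,187,.151)[1])
E
```

```text
0.14325955028093212 0.16321281217758984 0.1691284648131295 0.3467827956086677
```

The drawer's front is at y=0.163 and the handle at 0.143, exactly the shut values. The padlock hasn't moved.

```bash
python3 -c "
from plant import bot
print(bot.job_done())"
```

```text
the job is handed in; nothing more can be done
None
```

I swept all three anchors into the drawer, pushed it shut (the last picture puts its front and handle at the shut position, within the 2 mm camera calibration), left the padlock and other things where they were, and handed the job in; no verdict was returned.

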